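# Find the tin that holds the weights and stow it on the rack

## Robot

A 6-joint arm with a two-finger parallel gripper is mounted at the origin on the work surface. World frame = base frame: x ahead of the robot, y to its left, z up, the work surface at z = 0. Lengths are in m, angles in rad, forces in N, time in s.
With the tool pointing down it reaches from about 0.3 to 0.85 m from the base axis. Payload 5.4 kg.
Tool frame: the origin (TCP) lies midway between the tips of the shut fingers; the grasp point (between the pads) lies 19 mm behind it (bot.grip_point_offset is the distance from the TCP to the grasp point, in m); z points along the fingers, y is the line along which they close (so a half turn about z gives the same grasp; the last joint's range is limited). The gripper opens to 85 mm and grips with 20 to 120 N. Pads are 22 mm wide; open, the fingers measure 114 mm over their backs; the gripper's body (76 mm by 85 mm) begins 54 mm behind the grasp point. The pads swing forward as they close: fully open they stand 13 mm farther back than shut.
Start: joints at [0.906, 0.158, 1.597, -0, 1.386, -0.21], TCP at [0.253, 0.517, 0.231] pointing down, gripper open.
Joint ranges: [-2.91, 2.91], [-0.94, 2.29], [0.18, 2.7], [-1.29, 4.43], [0.17, 2.64], [-3, 3]. Speed limits (rad/s): [2.57, 2.57, 3.14, 3.14, 3.14, 3.14].

## Interface

Orientations are given as a unit quaternion [w, x, y, z].
In Python, from rig import get_state, camera, calibration, bot gives the robot as it stands.
- The arm moves only by the tool drive_tool, never from a script. Its argument "series" is a list of rows, each a list of 7 numbers: the shift along the tool's x, y, z in cm, then the turn, a rotation vector about the tool's x, y, z in rad, then the finger opening in cm, from 0 to 8.54. A call has 1 to 20 rows; each row shifts and turns the commanded pose from where the row before left it, along the tool's axes as they then stand; what a row does not reach is not made up. A row lasts 1/8 s, in which the tool goes at most 62.5 mm and 10.7 degrees, less where a joint would pass 70% of its speed; a pose out of reach is approached as far as the arm can. A call with a gripper value outside its range is refused whole. The fingers move at their own pace and stop on an object; "newtons" is the grip in N (left out, the last holds). Time passes only in rows, so rows that do not move let the fingers close. It gives the time, the measured TCP pose, the force, the opening and the grip force at its end, in the units of the state.
- get_state(): the state, without advancing time (a new reading comes with each control period).
- camera(name): name is "side" or "top"; returns the picture (384x512x3 uint8, red, green, blue); there is no depth.
- calibration(name): a dict with "fov_y" (degrees; the focal length in pixels is half the picture's height over the tangent of half this angle, whatever the lens; pixels are square), "cx", "cy" (the principal point, pixels), "k1" (the pictures are not rectified: a ray, as slopes to the right and down, at radius r is drawn at 1 + k1 r^2 times it, then the intrinsics apply), "cam_to_world" (4x4, takes a point from camera to world coordinates). Camera axes: x right, y up, looking along -z (the intrinsics and any distortion apply to the point x, -y, -z); pixel columns grow to the right and rows downward; lengths in m; the calibration is good to about 2 mm. A picture is of the moment at which its call begins. calibration takes no time and is no camera call.
- bot.close_job(): hands the job in; it is judged then, once.
The state is a dict: "t": time; "joints": joint angles; "joint_velocities": joint speeds; "joint_efforts": joint torques, N m; "ee_pos": TCP position; "tcp_rot": TCP orientation; "contact_force": force on the tool from outside, world axes, zero at the start; "wrist_torque": the same for the moment, N m; "gripper_width": finger opening in m; "grip_force": force on a finger pad.
Only numpy, scipy, OpenCV 4.12 (cv2) and the standard library are available. Lean on these libraries where they do the work, as an engineer would, in place of code of your own. Each camera call takes 0.05 s, during which the arm holds its last target. There are 200 camera calls.

## Task

One of the three identical closed tins holds the steel weights for the kitchen balance; the other two are empty, and they look just the same. Feel by lifting which tin is the heavy one and set it down gently, upright, in the middle of the vacant pocket of the round rack. Leave the two empty tins standing upright on the door panel, and do not upset the cups or disturb the plate, spoon and ladle.

Things in the scene. Friction and masses are not known exactly. Their poses are not given: they have to be found in the camera images.
- tin_a: identical closed aluminium tin, one of three: body 58 mm across, steel lid 61 mm across with its top 95 mm up, and on the lid a black round knob 28 mm across and 28 mm tall (knob top 123 mm up). The lid does not come off. Origin: centre of the underside, z up. Empty, a tin weighs about 0.17 kg; the one that holds the steel weights about 0.5 to 0.65 kg. Any of the three may be the heavy one
- tin_b: identical closed aluminium tin, one of three: body 58 mm across, steel lid 61 mm across with its top 95 mm up, and on the lid a black round knob 28 mm across and 28 mm tall (knob top 123 mm up). The lid does not come off. Origin: centre of the underside, z up. Empty, a tin weighs about 0.17 kg; the one that holds the steel weights about 0.5 to 0.65 kg. Any of the three may be the heavy one
- tin_c: identical closed aluminium tin, one of three: body 58 mm across, steel lid 61 mm across with its top 95 mm up, and on the lid a black round knob 28 mm across and 28 mm tall (knob top 123 mm up). The lid does not come off. Origin: centre of the underside, z up. Empty, a tin weighs about 0.17 kg; the one that holds the steel weights about 0.5 to 0.65 kg. Any of the three may be the heavy one
- bay (a point): the vacant one of the rack's five round pockets: centre of its floor (45 mm above the panel), z up. The pocket is 86 mm across inside with a wall 3 mm thick and 12 mm high; its centre is 105 mm from the rack's axis
- rack: round grey plastic rack, 324 mm across, on a stiff lazy-susan turntable that turns about its vertical axis if pushed; five pockets 72 degrees apart, four with cups; a centre post 36 mm across reaching 137 mm above the panel. Origin: on its axis, 30 mm above the panel; x points to the vacant pocket, z up
- cup1: white ceramic cup standing in a rack pocket, 76 mm across the rim, 80 mm high, its rim 125 mm above the panel. Origin: centre of the underside, z up. To be left alone
- cup2: white ceramic cup standing in a rack pocket, 76 mm across the rim, 80 mm high, its rim 125 mm above the panel. Origin: centre of the underside, z up. To be left alone
- cup3: white ceramic cup standing in a rack pocket, 76 mm across the rim, 80 mm high, its rim 125 mm above the panel. Origin: centre of the underside, z up. To be left alone
- cup4: white ceramic cup standing in a rack pocket, 76 mm across the rim, 80 mm high, its rim 125 mm above the panel. Origin: centre of the underside, z up. To be left alone
- plate: green melamine plate lying on the panel, 200 mm across, 18 mm high. Origin: centre of the underside. To be left alone
- spoon: steel tablespoon lying on the panel, 200 mm long along its x. To be left alone
- ladle: short aluminium ladle lying on the panel: bowl 70 mm across and 28 mm high with its origin under the bowl's centre, handle reaching 155 mm along its x. To be left alone
Mind the look-alikes: they are no part of the job. Leave any yellow look-alike of the tin_c alone. What is shaped like the tin_a but green is not meant.

How it is judged:
By the outcome, as a careful person would: the job done as asked, in the order asked, and still so for the second after the job is handed in, with the robot touching nothing.
It also fails if it takes over 58 s, if anything falls off the work surface, if the arm or the gripper's body presses on something with over 40 N, if the wrist force passes 120 N, or if a joint passes its speed limit or range.

## Working session

There is one attempt and no reset: what is moved stays moved. The work goes in short steps, Python scripts to look and compute and a tool call to move; the robot and the scene stay as the last step left them, time stands still between calls to the robot, and variables do not carry over. Pictures are saved under pics/ and viewed, at most 10 in all, crops included, and the job is handed in when it is done.

Besides the shell and the picture viewer there is one more tool, called after "Call:" by a JSON object that holds its "op" and its "data", one argument or row to a line. drive_tool: Moves the arm, as the interface text tells. Its arguments: {"type":"object","properties":{"series":{"type":"array"},"newtons":{"type":"number"}},"required":["series"]}

```bash
mkdir -p pics; ls; python3 - <<'E'
from rig import get_state,camera,calibration,bot
import cv2
for n in("top","side"):
    cv2.imwrite(f"pics/{n}0.png",camera(n)[:,:,::-1]); print(calibration(n))
print(get_state(),bot.grip_point_offset)
E
```

```text
pics
{'fov_y': 54.25660936347943, 'cx': 252.14810032504874, 'cy': 194.87606196032104, 'k1': 0.03710785143325854, 'cam_to_world': array([[-0.060712  ,  0.97520334, -0.21282032,  0.29671221],
       [-0.99813883, -0.05808933,  0.0185607 , -0.09209413],
       [ 0.00573786,  0.21355109,  0.97691505,  0.97765047],
       [ 0.        ,  0.        ,  0.        ,  1.        ]])}
{'fov_y': 54.40863529332035, 'cx': 258.0450556235469, 'cy': 192.60212113366447, 'k1': -0.10585344523164844, 'cam_to_world': array([[ 0.92372116,  0.23111511, -0.30549144,  0.21308749],
       [-0.38237527,  0.50845048, -0.77153565, -0.78639551],
       [-0.02298628,  0.82949618,  0.55803917,  0.56874831],
       [ 0.        ,  0.        ,  0.        ,  1.        ]])}
{'t': 0.1, 'joints': array([ 9.05927496e-01,  1.58982900e-01,  1.59809915e+00, -2.79768077e-05,
        1.38620896e+00, -2.10110610e-01]), 'joint_velocities': array([ 2.70125847e-04, -1.29793982e-03, -2.37737647e-03, -2.53796273e-04,
        5.43525028e-05, -7.51453428e-04]), 'joint_efforts': array([-7.44711742e-04, -3.96990466e+01, -3.32340074e+01, -2.70828241e-04,
        4.09120912e-03, -2.74956608e-05]), 'ee_pos': array([0.25225697, 0.51611024, 0.2304207 ]), 'tcp_rot': array([-3.47315357e-04,  2.25422278e-01,  9.74260784e-01, -7.75026476e-04]), 'contact_force': array([ 0.2861457 , -0.74562976, -0.7670445 ]), 'wrist_torque': array([-0.03676142,  0.01559919,  0.01336327]), 'grip_force': 0.0, 'gripper_width': 0.08530749186693157} 0.0187
```

View pics/top0.png

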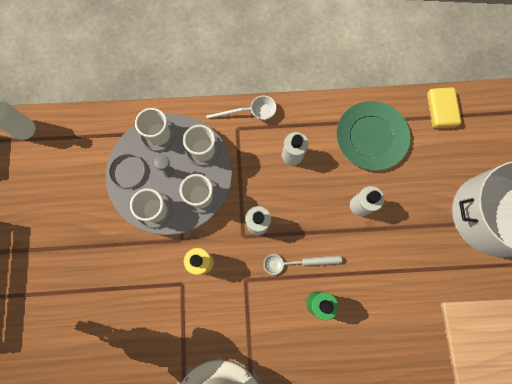

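View pics/side0.png

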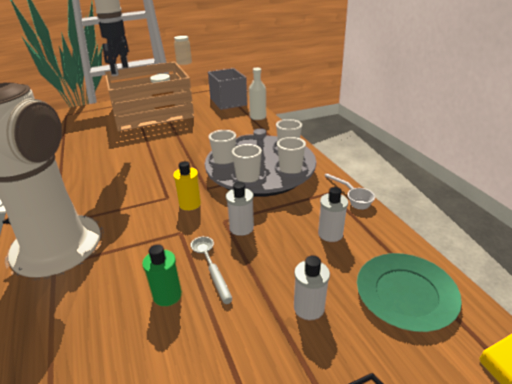

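Top view: silver tins with knobs at about (297,141), (258,217) and (373,197). The vacant pocket is at about (128,172) and the rack post at (162,162). The yellow (197,261) and green (326,307) tins are look-alikes to avoid. The side view agrees.

```bash
cat > h.py <<'E'
import numpy as np,cv2
from rig import get_state,camera,calibration,bot
def K(n):
    c=calibration(n); f=192/np.tan(np.radians(c["fov_y"]/2))
    return np.array([[f,0,c["cx"]],[0,f,c["cy"]],[0,0,1]]),np.array([c["k1"],0,0,0.]),c["cam_to_world"]
def ray(n,p):
    k,d,T=K(n); u=cv2.undistortPoints(np.array([[p]],float),k,d)[0,0]
    v=T[:3,:3]@np.array([u[0],-u[1],-1]); return T[:3,3],v/np.linalg.norm(v)
def onz(n,p,z):
    o,v=ray(n,p); return o+v*(z-o[2])/v[2]
def tri(pt,ps):
    (a,u),(b,v)=ray("top",pt),ray("side",ps)
    s=np.linalg.lstsq(np.c_[u,-v],b-a,rcond=None)[0]
    P,Q=a+u*s[0],b+v*s[1]; return (P+Q)/2,np.linalg.norm(P-Q)
def proj(n,P):
    k,d,T=K(n); q=T[:3,:3].T@(np.array(P)-T[:3,3]); q=np.array([q[0],-q[1],-q[2]])
    return cv2.projectPoints(q[None],np.zeros(3),np.zeros(3),k,d)[0][0,0]
def blob(im,near,r=16,thr=45):
    m=(im.max(2)<thr).astype(np.uint8)
    n,l,s,c=cv2.connectedComponentsWithStats(m)
    i=min((i for i in range(1,n) if s[i,4]>25),key=lambda i:np.hypot(*(c[i]-near)))
    return c[i],s[i]
E
python3 - <<'E'
from h import *
t=cv2.imread("pics/top0.png");s=cv2.imread("pics/side0.png")
for a,b in(((297,141),(334,196)),((258,217),(239,190)),((373,197),(313,267)),((197,261),(184,168)),((326,307),(156,254))):
    ca,sa=blob(t,a);cb,sb=blob(s,b)
    P,e=tri(ca,cb); print(ca,sa,cb,sb[2:],P.round(4),round(e,4),onz("top",ca,.111).round(4),onz("side",cb,.110).round(4))
big=cv2.resize(t[95:245,90:245],None,fx=5,fy=4.0*1.25,interpolation=cv2.INTER_CUBIC)
big=cv2.resize(t[105:240,95:240],(620,577),interpolation=cv2.INTER_CUBIC)
cv2.imwrite("pics/rack0.png",big)
E
```

```text
[296.62376238 141.22772277] [292 135  10  13 101] [334.90243902 195.69918699] [ 11  15 123] [ 0.6154 -0.2261  0.105 ] 0.0005 [ 0.6129 -0.2251  0.111 ] [ 0.6113 -0.2322  0.11  ]
[258.0106383  217.55319149] [253 212  11  12  94] [238.91011236 191.68539326] [12 12 89] [ 0.4315 -0.1191  0.1015] 0.0011 [ 0.4306 -0.1189  0.111 ] [ 0.427  -0.1312  0.11  ]
[373.41525424 196.77118644] [367 191  14  12 118] [312.31944444 269.83333333] [ 14  15 144] [ 0.4649 -0.3973  0.1002] 0.0023 [ 0.4639 -0.394   0.111 ] [ 0.4584 -0.4054  0.11  ]
[195.92307692 260.12087912] [191 255  11  11  91] [184.28767123 169.4109589 ] [ 9 10 73] [0.3409 0.0295 0.103 ] 0.002 [0.3415 0.0283 0.111 ] [0.338  0.0174 0.11  ]
[326.376 306.224] [320 301  13  13 125] [157.29655172 257.77241379] [ 15  15 145] [ 0.2222 -0.2593  0.1006] 0.0012 [ 0.2237 -0.2574  0.111 ] [ 0.2215 -0.2698  0.11  ]
```

View pics/rack0.png

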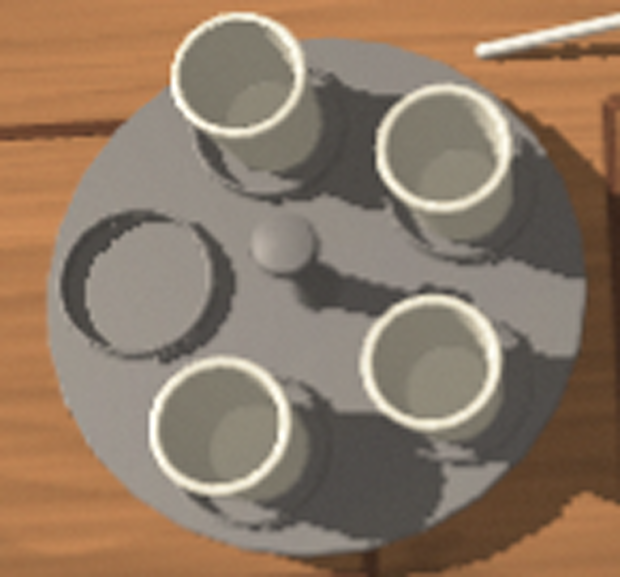

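Rack crop: vacant pocket centred near crop (145,285), post top (285,243), cup rims near (238,75), (444,148), (431,362) and (220,425).

```bash
python3 - <<'E'
from h import *
c=lambda x,y:(95+x/4.276-.4,105+y/4.274-.4)
cups=[(220,425),(431,362),(444,148),(238,75)]
P=np.array([onz("top",c(*p),.125) for p in cups])[:,:2]
post=onz("top",c(284,243),.135)[:2]
# rack disk outline, top surface ~ z .045: left 48, right 586, top 38, bottom 553
disk=onz("top",c((48+586)/2,(38+553)/2),.045)[:2]
print("post",post,"disk",disk,"cups",P.round(4).tolist())
# similarity fit: order around
from scipy.optimize import least_squares
best=None
for sgn in(1,-1):
    f=lambda q:np.concatenate([(np.array([q[0]+.105*np.cos(q[2]+sgn*k*2*np.pi/5),q[1]+.105*np.sin(q[2]+sgn*k*2*np.pi/5)])-P[k-1]) for k in range(1,5)])
    r=least_squares(f,[*disk,1.6]); 
    print(sgn,r.x,r.cost**.5,r.fun.round(3), r.x[:2]+.105*np.array([np.cos(r.x[2]),np.sin(r.x[2])]))
for p in((62,285),(235,285),(147,210),(147,362),(140,285),(148,286)): print(p,onz("top",c(*p),.057)[:2].round(4),onz("top",c(*p),.045)[:2].round(4))
print(bot.__dict__ if hasattr(bot,'__dict__') else dir(bot))
E
```

```text
post [0.57279479 0.09974751] disk [0.56816298 0.10088101] cups [[0.4754, 0.1373], [0.5036, 0.023], [0.6267, 0.0122], [0.6768, 0.1267]]
1 [0.5725378  0.10096676 1.4976623 ] 0.003550193843509465 [-0.     0.003  0.001 -0.002  0.001 -0.    -0.002 -0.001] [0.58021003 0.20568608]
-1 [0.56980698 0.04854951 4.68142169] 0.16422679415698596 [-0.006 -0.118  0.007  0.112  0.007  0.119 -0.008 -0.114] [ 0.56655593 -0.05640015]
(62, 285) [0.5798 0.248 ] [0.5835 0.2524]
(235, 285) [0.5739 0.1466] [0.5776 0.1497]
(147, 210) [0.6236 0.1986] [0.6279 0.2024]
(147, 362) [0.5299 0.1979] [0.533  0.2017]
(140, 285) [0.5772 0.2024] [0.5808 0.2062]
(148, 286) [0.5763 0.1977] [0.5799 0.2015]
{}
```

Call:
{"op": "drive_tool", "data": {
  "series": [
    [0, 0, 0, 0, 0, -0.1517, 6],
    [0, 0, 0, 0, 0, -0.1517, 6],
    [0, 0, 0, 0, 0, -0.1517, 6],
    [-0.6, -2.2, 0, 0, 0, 0, 6],
    [-1.28, -4.5, 0, 0, 0, 0, 6],
    [-1.28, -4.5, 0, 0, 0, 0, 6],
    [-1.28, -4.5, 0, 0, 0, 0, 6],
    [-1.28, -4.5, 0, 0, 0, 0, 6],
    [-1.28, -4.5, 0, 0, 0, 0, 6],
    [-1.28, -4.5, 0, 0, 0, 0, 6],
    [-1.28, -4.5, 0, 0, 0, 0, 6],
    [-1.28, -4.5, 0, 0, 0, 0, 6],
    [-1.28, -4.5, 0, 0, 0, 0, 6],
    [-1.28, -4.5, 0, 0, 0, 0, 6],
    [-1.28, -4.5, 0, 0, 0, 0, 6],
    [-1.28, -4.5, 0, 0, 0, 0, 6],
    [-1.28, -4.5, 0, 0, 0, 0, 6],
    [-1.28, -4.5, 0, 0, 0, 0, 6],
    [-0.6, -2.2, 0, 0, 0, 0, 6],
    [0, 0, 0, 0, 0, 0, 6]
  ]
}}

```text
t: 2.6
ee_pos: [0.4439, -0.1579, 0.2309]
tcp_rot: [-0.0, 0.001, 1.0, 0.0]
contact_force: [0.3, 0.8, -0.5]
gripper_width: 0.0602
grip_force: 0.0
```

Call:
{"op": "drive_tool", "data": {
  "series": [
    [0.65, 2, 0, 0, 0, 0, 6],
    [0.6, 1.9, 0, 0, 0, 0, 6],
    [0, 0, 2, 0, 0, 0, 6],
    [0, 0, 3, 0, 0, 0, 6],
    [0, 0, 2, 0, 0, 0, 6],
    [0, 0, 0, 0, 0, 0, 6],
    [0, 0, 0, 0, 0, 0, 6]
  ]
}}

```text
t: 3.48
ee_pos: [0.4319, -0.1177, 0.1624]
tcp_rot: [0.001, -0.001, 1.0, -0.0]
contact_force: [-0.0, -0.8, 0.6]
gripper_width: 0.0599
grip_force: 0.0
```

```bash
python3 - <<'E'
from h import *
t=camera("top")[:,:,::-1];s=camera("side")[:,:,::-1]
p=get_state()["ee_pos"];a=proj("top",p);b=proj("side",p);print(p,a,b)
def crop(im,c):
    x,y=int(c[0]),int(c[1]);return cv2.resize(im[max(y-50,0):y+50,max(x-65,0):x+65],(400,400*100//130),interpolation=cv2.INTER_CUBIC)
cv2.imwrite("pics/near1.png",np.hstack([crop(t,a),crop(s,b)]))
E
```

```text
[ 0.43216941 -0.11831604  0.16263821] [258.17392667 213.229043  ] [237.86019722 167.94205534]
```

View pics/near1.png

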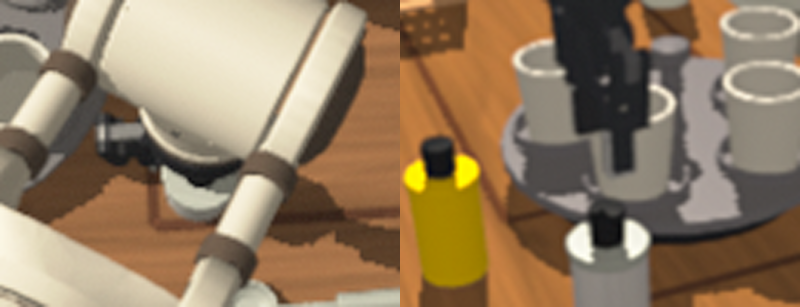

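Near view: the fingertips (crop 590,130 and 622,172) straddle the knob at (606,220), so I'll descend and close.

Call:
{"op": "drive_tool", "data": {
  "newtons": 50,
  "series": [
    [0, 0, 2, 0, 0, 0, 6],
    [0, 0, 2, 0, 0, 0, 6],
    [0, 0, 1.3, 0, 0, 0, 6],
    [0, 0, 0.8, 0, 0, 0, 6],
    [0, 0, 0, 0, 0, 0, 6],
    [0, 0, 0, 0, 0, 0, 4],
    [0, 0, 0, 0, 0, 0, 3],
    [0, 0, 0, 0, 0, 0, 2],
    [0, 0, 0, 0, 0, 0, 1],
    [0, 0, 0, 0, 0, 0, 1],
    [0, 0, 0, 0, 0, 0, 1]
  ]
}}

```text
t: 4.95
ee_pos: [0.4321, -0.1189, 0.1011]
tcp_rot: [0.001, -0.0, 1.0, -0.001]
contact_force: [0.1, -1.1, 6.7]
gripper_width: 0.0257
grip_force: 49.8
```

Call:
{"op": "drive_tool", "data": {
  "series": [
    [0, 0, -0.4, 0, 0, 0, 1],
    [0, 0, -0.8, 0, 0, 0, 1],
    [0, 0, -1, 0, 0, 0, 1],
    [0, 0, -0.8, 0, 0, 0, 1],
    [0, 0, 0, 0, 0, 0, 1],
    [0, 0, 0, 0, 0, 0, 1],
    [0, 0, 0, 0, 0, 0, 1]
  ]
}}

```text
t: 5.82
ee_pos: [0.4312, -0.1183, 0.1299]
tcp_rot: [-0.0, -0.0, 1.0, 0.0]
contact_force: [-0.7, -0.3, -1.0]
gripper_width: 0.026
grip_force: 49.3
```

```bash
python3 - <<'E'
from h import *
t=camera("top")[:,:,::-1];s=camera("side")[:,:,::-1]
S=get_state();p=S["ee_pos"];a=proj("top",p);b=proj("side",p);print(S["contact_force"],S["wrist_torque"],S["gripper_width"])
def crop(im,c):
    x,y=int(c[0]),int(c[1]);return cv2.resize(im[max(y-50,0):y+50,max(x-65,0):x+65],(400,400*100//130),interpolation=cv2.INTER_CUBIC)
cv2.imwrite("pics/lift1.png",np.hstack([crop(t,a),crop(s,b)]))
E
```

```text
[-0.35275709  0.02467912 -1.67996599] [-0.0051141  -0.00538387  0.00286584] 0.026084943583310507
```

View pics/lift1.png

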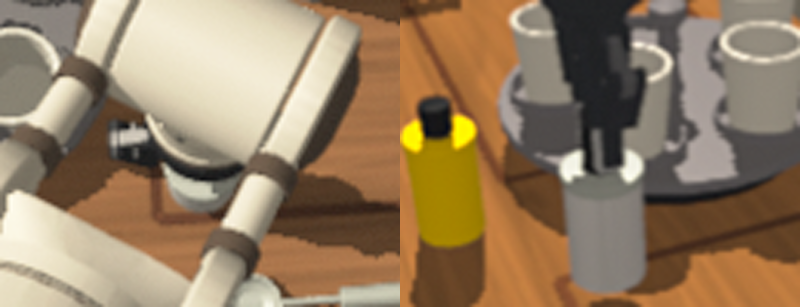

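The tin lifted clear and weighs about 1.7 N, so it is empty. I'll set it back where it was.

Call:
{"op": "drive_tool", "data": {
  "series": [
    [0, 0, 0.9, 0, 0, 0, 1],
    [0, 0, 0.9, 0, 0, 0, 1],
    [0, 0, 0.5, 0, 0, 0, 1],
    [0, 0, 0.3, 0, 0, 0, 1],
    [0, 0, 0.2, 0, 0, 0, 1],
    [0, 0, 0.1, 0, 0, 0, 1],
    [0, 0, 0, 0, 0, 0, 1]
  ]
}}

```text
t: 6.8
ee_pos: [0.4315, -0.1185, 0.1014]
tcp_rot: [0.0, -0.0, 1.0, -0.0]
contact_force: [-0.3, 0.3, -2.0]
gripper_width: 0.0264
grip_force: 49.3
```

Call:
{"op": "drive_tool", "data": {
  "series": [
    [0, 0, 0.1, 0, 0, 0, 1],
    [0, 0, 0.05, 0, 0, 0, 1],
    [0, 0, 0, 0, 0, 0, 1]
  ]
}}

```text
t: 7.18
ee_pos: [0.4322, -0.1188, 0.1011]
tcp_rot: [0.001, -0.0, 1.0, -0.0]
contact_force: [-2.0, 0.4, 5.7]
gripper_width: 0.0263
grip_force: 50.2
```

Touching. I'll release, rise and go to tin 1 at (0.615, -0.226).

Call:
{"op": "drive_tool", "data": {
  "series": [
    [0, 0, 0, 0, 0, 0, 3.5],
    [0, 0, 0, 0, 0, 0, 5],
    [0, 0, 0, 0, 0, 0, 6],
    [0, 0, -1, 0, 0, 0, 6],
    [0, 0, -3, 0, 0, 0, 6],
    [0, 0, -3, 0, 0, 0, 6],
    [-2.5, -1.5, 0, 0, 0, 0, 6],
    [-4.5, -2.6, 0, 0, 0, 0, 6],
    [-4.5, -2.6, 0, 0, 0, 0, 6],
    [-4.3, -2.5, 0, 0, 0, 0, 6],
    [-2.5, -1.5, 0, 0, 0, 0, 6],
    [0, 0, 1, 0, 0, 0, 6],
    [0, 0, 0, 0, 0, 0, 6],
    [0, 0, 0, 0, 0, 0, 6]
  ]
}}

```text
t: 8.93
ee_pos: [0.6137, -0.2247, 0.1599]
tcp_rot: [-0.0, -0.0, 1.0, 0.0]
contact_force: [-1.0, -0.1, 0.3]
gripper_width: 0.0597
grip_force: 0.0
```

```bash
python3 - <<'E'
from h import *
t=camera("top")[:,:,::-1];s=camera("side")[:,:,::-1]
S=get_state();p=S["ee_pos"];b=proj("side",p);print(p)
def crop(im,c):
    x,y=int(c[0]),int(c[1]);return cv2.resize(im[max(y-30,0):y+70,max(x-65,0):x+65],(400,307),interpolation=cv2.INTER_CUBIC)
cv2.imwrite("pics/near2.png",np.hstack([crop(s,proj("side",[.432,-.119,.1])),crop(s,b)]))
E
```

```text
[ 0.61415253 -0.22497872  0.16036037]
```

View pics/near2.png

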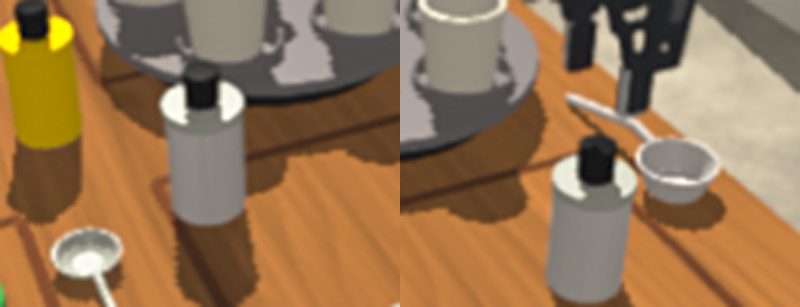

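Tin 2 stands upright, and the fingers straddle tin 1's knob (crop 597,160) to within about 2 mm.

Call:
{"op": "drive_tool", "data": {
  "newtons": 60,
  "series": [
    [0, -0.1, 2, 0, 0, 0, 6],
    [0, 0, 2, 0, 0, 0, 6],
    [0, 0, 1.2, 0, 0, 0, 6],
    [0, 0, 0.6, 0, 0, 0, 6],
    [0, 0, 0, 0, 0, 0, 4.5],
    [0, 0, 0, 0, 0, 0, 3],
    [0, 0, 0, 0, 0, 0, 2],
    [0, 0, 0, 0, 0, 0, 1],
    [0, 0, 0, 0, 0, 0, 1],
    [0, 0, 0, 0, 0, 0, 1],
    [0, 0, -0.4, 0, 0, 0, 1],
    [0, 0, -0.8, 0, 0, 0, 1],
    [0, 0, -0.8, 0, 0, 0, 1],
    [0, 0, -0.4, 0, 0, 0, 1],
    [0, 0, 0, 0, 0, 0, 1],
    [0, 0, 0, 0, 0, 0, 1],
    [0, 0, 0, 0, 0, 0, 1]
  ]
}}

```text
t: 11.15
ee_pos: [0.6143, -0.2262, 0.1254]
tcp_rot: [-0.0, -0.0, 1.0, 0.0]
contact_force: [0.5, 0.5, -2.0]
gripper_width: 0.0261
grip_force: 59.0
```

```bash
python3 - <<'E'
from h import *
F=[]
for i in range(3): camera("top"); F.append(get_state()["contact_force"])
print(np.mean(F,0),get_state()["wrist_torque"])
E
```

```text
[-0.43942828  0.31137503 -1.54007409] [-0.05878499 -0.04060098 -0.0286804 ]
```

This one is empty too, so tin 3 must be the heavy one. I'll put this tin back.

Call:
{"op": "drive_tool", "data": {
  "series": [
    [0, 0, 0.8, 0, 0, 0, 1],
    [0, 0, 0.8, 0, 0, 0, 1],
    [0, 0, 0.4, 0, 0, 0, 1],
    [0, 0, 0.2, 0, 0, 0, 1],
    [0, 0, 0.1, 0, 0, 0, 1],
    [0, 0, 0.1, 0, 0, 0, 1],
    [0, 0, 0, 0, 0, 0, 1]
  ]
}}

```text
t: 12.18
ee_pos: [0.615, -0.2264, 0.1031]
tcp_rot: [0.001, -0.0, 1.0, -0.0]
contact_force: [-2.2, 2.1, 5.8]
gripper_width: 0.0259
grip_force: 59.8
```

Call:
{"op": "drive_tool", "data": {
  "series": [
    [0, 0, 0, 0, 0, 0, 3.5],
    [0, 0, 0, 0, 0, 0, 5],
    [0, 0, 0, 0, 0, 0, 6],
    [0, 0, -1, 0, 0, 0, 6],
    [0, 0, -3, 0, 0, 0, 6],
    [0, 0, -3, 0, 0, 0, 6],
    [2, -2.2, 0, 0, 0, 0, 6],
    [3.7, -4.2, 0, 0, 0, 0, 6],
    [3.7, -4.2, 0, 0, 0, 0, 6],
    [3.6, -4.2, 0, 0, 0, 0, 6],
    [2, -2.2, 0, 0, 0, 0, 6],
    [0, 0, 1, 0, 0, 0, 6],
    [0, 0, 0, 0, 0, 0, 6],
    [0, 0, 0, 0, 0, 0, 6]
  ]
}}

```text
t: 13.92
ee_pos: [0.4654, -0.3953, 0.1617]
tcp_rot: [-0.0, -0.001, 1.0, 0.0]
contact_force: [0.8, 0.3, -0.7]
gripper_width: 0.0597
grip_force: 0.0
```

```bash
python3 - <<'E'
from h import *
s=camera("side")[:,:,::-1]
S=get_state();p=S["ee_pos"];b=proj("side",p);print(p)
def crop(im,c):
    x,y=int(c[0]),int(c[1]);return cv2.resize(im[max(y-30,0):y+70,max(x-65,0):x+65],(400,307),interpolation=cv2.INTER_CUBIC)
cv2.imwrite("pics/near3.png",np.hstack([crop(s,proj("side",[.615,-.226,.1])),crop(s,b)]))
E
```

```text
[ 0.46544941 -0.39548218  0.16193983]
```

View pics/near3.png

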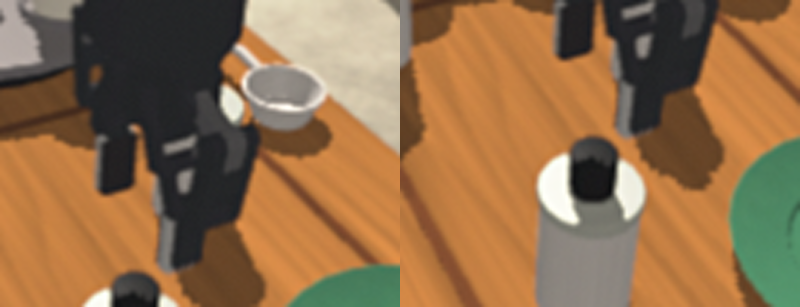

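The knob (crop 594,168) is about 2 mm to the left of the finger midpoint, so I'll nudge by that much, then grip and lift.

Call:
{"op": "drive_tool", "data": {
  "newtons": 80,
  "series": [
    [0.15, -0.05, 2, 0, 0, 0, 6],
    [0, 0, 2, 0, 0, 0, 6],
    [0, 0, 1.3, 0, 0, 0, 6],
    [0, 0, 0.6, 0, 0, 0, 6],
    [0, 0, 0, 0, 0, 0, 4.5],
    [0, 0, 0, 0, 0, 0, 3],
    [0, 0, 0, 0, 0, 0, 2],
    [0, 0, 0, 0, 0, 0, 1],
    [0, 0, 0, 0, 0, 0, 1],
    [0, 0, 0, 0, 0, 0, 1],
    [0, 0, -0.4, 0, 0, 0, 1],
    [0, 0, -0.8, 0, 0, 0, 1],
    [0, 0, -0.8, 0, 0, 0, 1],
    [0, 0, -0.4, 0, 0, 0, 1],
    [0, 0, 0, 0, 0, 0, 1],
    [0, 0, 0, 0, 0, 0, 1],
    [0, 0, 0, 0, 0, 0, 1]
  ]
}}

```text
t: 16.1
ee_pos: [0.4629, -0.3967, 0.1264]
tcp_rot: [-0.0, -0.0, 1.0, 0.0]
contact_force: [0.3, -0.4, -6.0]
gripper_width: 0.0248
grip_force: 79.0
```

```bash
python3 - <<'E'
from h import *
F=[]
for i in range(3): camera("top"); S=get_state();F.append(S["contact_force"])
print(np.mean(F,0),S["wrist_torque"],S["ee_pos"])
E
```

```text
[ 6.02309378e-02 -5.84329630e-03 -6.02738225e+00] [-0.04063195  0.02844896 -0.03445135] [ 0.46299876 -0.3968113   0.12659002]
```

It weighs 6.0 N, so this is the heavy tin. I'll lift it and carry it to above the pocket.

Call:
{"op": "drive_tool", "data": {
  "series": [
    [0, 0, -2, 0, 0, 0, 1],
    [0, 0, -4, 0, 0, 0, 1],
    [0, 0, -4, 0, 0, 0, 1],
    [0, 0, -3, 0, 0, 0, 1],
    [0, 0, -1.4, 0, 0, 0, 1]
  ]
}}

```text
t: 16.88
ee_pos: [0.4639, -0.3978, 0.2748]
tcp_rot: [0.002, -0.0, 1.0, -0.002]
contact_force: [0.6, -0.3, -5.5]
gripper_width: 0.0251
grip_force: 79.7
```

Call:
{"op": "drive_tool", "data": {
  "series": [
    [-0.31, 1.6, 0, 0, 0, 0, 1],
    [-0.58, 3, 0, 0, 0, 0, 1],
    [-0.82, 4.25, 0, 0, 0, 0, 1],
    [-0.82, 4.25, 0, 0, 0, 0, 1],
    [-0.82, 4.25, 0, 0, 0, 0, 1],
    [-0.82, 4.25, 0, 0, 0, 0, 1],
    [-0.82, 4.25, 0, 0, 0, 0, 1],
    [-0.82, 4.25, 0, 0, 0, 0, 1],
    [-0.82, 4.25, 0, 0, 0, 0, 1],
    [-0.82, 4.25, 0, 0, 0, 0, 1],
    [-0.82, 4.25, 0, 0, 0, 0, 1],
    [-0.82, 4.25, 0, 0, 0, 0, 1],
    [-0.82, 4.25, 0, 0, 0, 0, 1],
    [-0.82, 4.25, 0, 0, 0, 0, 1],
    [-0.58, 3, 0, 0, 0, 0, 1],
    [-0.31, 1.6, 0, 0, 0, 0, 1],
    [0, 0, 0, 0, 0, 0, 1],
    [0, 0, 0, 0, 0, 0, 1]
  ]
}}

```text
t: 19.12
ee_pos: [0.5788, 0.2041, 0.2703]
tcp_rot: [-0.0, 0.0, 1.0, -0.0]
contact_force: [-0.3, -0.7, -6.0]
gripper_width: 0.0249
grip_force: 79.8
```

```bash
python3 - <<'E'
from h import *
t=camera("top")[:,:,::-1];s=camera("side")[:,:,::-1]
p=get_state()["ee_pos"];print(p)
cv2.imwrite("pics/top9.png",t);cv2.imwrite("pics/side9.png",s)
T=np.array([.579,.205,.057]); a=proj("top",T);b=proj("side",T);print(a,b)
def crop(im,c):
    x,y=int(c[0]),int(c[1]);return cv2.resize(im[max(y-60,0):y+40,max(x-65,0):x+65],(400,307),interpolation=cv2.INTER_CUBIC)
cv2.imwrite("pics/over9.png",np.hstack([crop(t,a),crop(s,b)]))
E
```

```text
[0.57905027 0.20395383 0.27076168]
[126.31107604 170.64300532] [248.64255036 139.96296039]
```

View pics/over9.png

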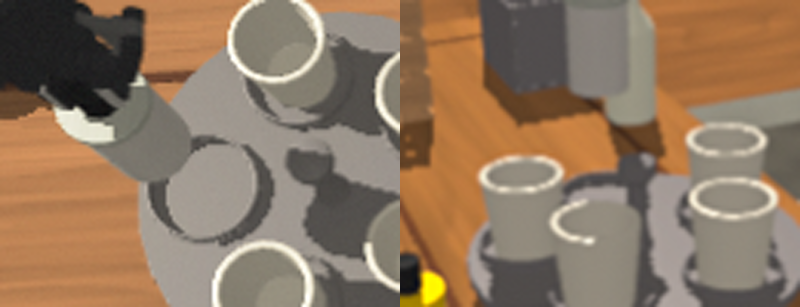

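The tin hangs upright over the pocket, whose rim is centred at crop (210,188). I'll descend to just above the rim and check the fit.

Call:
{"op": "drive_tool", "data": {
  "series": [
    [0, 0, 2, 0, 0, 0, 1],
    [0, 0, 3, 0, 0, 0, 1],
    [0, 0, 3, 0, 0, 0, 1],
    [0, 0, 1.5, 0, 0, 0, 1],
    [0, 0, 1, 0, 0, 0, 1],
    [0, 0, 0, 0, 0, 0, 1],
    [0, 0, 0, 0, 0, 0, 1]
  ]
}}

```text
t: 20.1
ee_pos: [0.58, 0.2053, 0.1672]
tcp_rot: [0.001, -0.0, 1.0, 0.0]
contact_force: [0.2, -0.1, -6.3]
gripper_width: 0.0251
grip_force: 79.8
```

```bash
python3 - <<'E'
from h import *
t=camera("top")[:,:,::-1].copy()
p=get_state()["ee_pos"];print(p)
cv2.imwrite("pics/top10.png",t)
big=cv2.resize(t[115:225,75:215],None,fx=5,fy=5,interpolation=cv2.INTER_CUBIC)
o=lambda n,P:((proj(n,P)-[75,115]+.5)*5-.5).astype(int)
C=np.array([.5785,.204])
for z,r,c,q in((.057,.046,(0,0,255),C),(p[2]-.102,.029,(255,0,0),p[:2]),(p[2]-.007,.0305,(255,0,255),p[:2])):
    pts=np.array([o("top",[q[0]+r*np.cos(a),q[1]+r*np.sin(a),z]) for a in np.linspace(0,6.28,60)])
    cv2.polylines(big,[pts],True,c,1)
cv2.imwrite("pics/fit10.png",big)
E
```

```text
[0.58001293 0.20526863 0.16725881]
```

View pics/fit10.png

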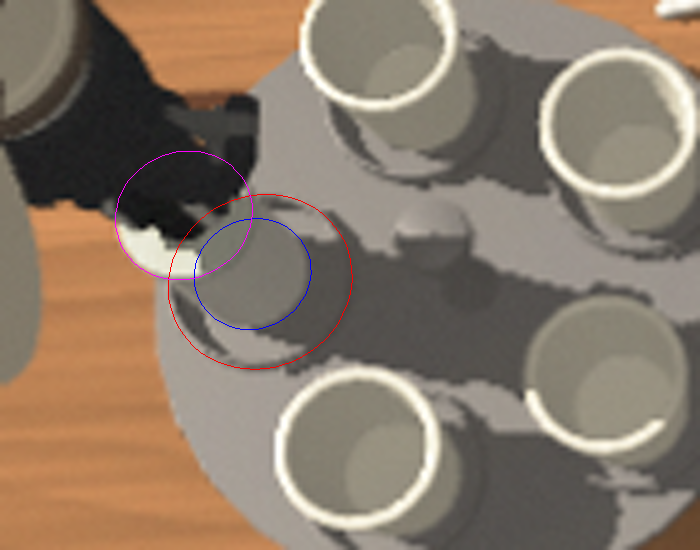

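The overlay fits: the rim circle centred at (260,282) matches the pocket, and the tin's outlines match the drawn circles. I'll shift 1 mm and lower gently.

Call:
{"op": "drive_tool", "data": {
  "series": [
    [0.1, -0.1, 0.6, 0, 0, 0, 1],
    [0, 0, 0.6, 0, 0, 0, 1],
    [0, 0, 0.3, 0, 0, 0, 1],
    [0, 0, 0.2, 0, 0, 0, 1],
    [0, 0, 0.1, 0, 0, 0, 1],
    [0, 0, 0, 0, 0, 0, 1],
    [0, 0, 0, 0, 0, 0, 1]
  ]
}}

```text
t: 21.02
ee_pos: [0.5786, 0.2043, 0.149]
tcp_rot: [0.001, -0.0, 1.0, 0.0]
contact_force: [-2.3, -0.1, 3.3]
gripper_width: 0.0247
grip_force: 80.9
```

Call:
{"op": "drive_tool", "data": {
  "series": [
    [0, 0, 0, 0, 0, 0, 3],
    [0, 0, 0, 0, 0, 0, 3.8],
    [0, 0, 0, 0, 0, 0, 5],
    [0, 0, 0, 0, 0, 0, 5],
    [0, 0, -1, 0, 0, 0, 5],
    [0, 0, -2, 0, 0, 0, 5],
    [0, 0, -3, 0, 0, 0, 5],
    [0, 0, -4, 0, 0, 0, 5],
    [0, 0, -3, 0, 0, 0, 5],
    [3, 3, 0, 0, 0, 0, 5],
    [4, 4, 0, 0, 0, 0, 5],
    [4, 4, 0, 0, 0, 0, 5],
    [4, 4, 0, 0, 0, 0, 5],
    [4, 4, 0, 0, 0, 0, 5],
    [3, 3, 0, 0, 0, 0, 5],
    [0, 0, 0, 0, 0, 0, 5],
    [0, 0, 0, 0, 0, 0, 5]
  ]
}}

```text
t: 23.15
ee_pos: [0.3586, 0.424, 0.2791]
tcp_rot: [0.001, -0.0, 1.0, 0.0]
contact_force: [1.1, 0.8, -1.0]
gripper_width: 0.0501
grip_force: 0.0
```

```bash
python3 - <<'E'
from h import *
t=camera("top")[:,:,::-1].copy();s=camera("side")[:,:,::-1]
for n,im,b in(("top",t,(126,160)),):
    print(blob(im,proj("top",[.5785,.204,.155])),onz("top",blob(im,proj("top",[.5785,.204,.155]))[0],.155))
for q,zz in(([.432,-.119,.11],.111),([.615,-.226,.11],.111)): print(onz("top",blob(t,proj("top",q))[0],zz))
a=t[80:230,85:315];b=s[90:250,130:370]
cv2.imwrite("pics/fin.png",np.vstack([cv2.resize(a,(450,293)),cv2.resize(b,(450,300))]))
E
```

```text
(array([114.10752688, 159.58064516]), array([108, 153,  12,  13,  93], dtype=int32)) [0.57672861 0.20104559 0.155     ]
[ 0.43117331 -0.11918051  0.111     ]
[ 0.61332147 -0.22500721  0.111     ]
```

View pics/fin.png

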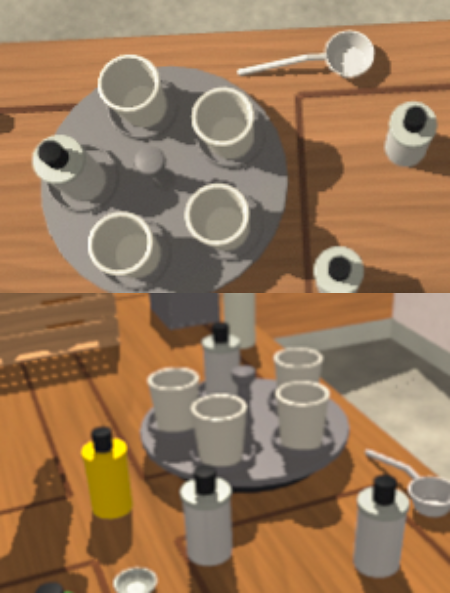

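The heavy tin stands upright in the pocket (knob at top px (114,160)). Both empty tins stand upright, and the rack and cups have not moved.

```bash
python3 -c "
from rig import bot
print(bot.close_job())"
```

```text
the job is handed in; nothing more can be done
None
```

I found the heavy tin by lifting (about 6.0 N, against about 1.6 N for the other two) and set it upright within about 4 mm of the pocket's middle. The two empty tins are back standing in their places, nothing else was moved as far as the last pictures show, and the job is handed in.

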